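# Clip the recipe card to the recipe board

### The job

Tonight's recipe is the card with the red band: put it on the recipe board, under the sprung steel clip, by sliding it flat along the board so that its banded edge lifts the clip, and push it fully home, straight and centred, until its edge meets the stop. Do not touch the clip with the gripper, let go of the card once it is home, and leave the green card and everything else where they are.

Things in the scene. Friction and masses are not known exactly. Their poses are not given: they have to be found in the camera images.
- red_card_grip (a point): Recipe card with a red band: stiff white plastic, 130 long, 90 wide, 4 thick, lying face up, 90 g, with an upright dark wooden grip block at its rear end (16 along the card, 56 across, 30 high). Point: the block's centre, 19 mm above the card's underside. x runs along the card towards the red-banded front edge, 120 mm ahead of the point (rear edge 10 mm behind); z up.
- green_card_grip (a point): The other recipe card, with a green band: same shape, size, grip block and axes as the red one. Point: centre of its grip block.
- recipe_board: Light wooden board, 240 (x) by 140 (y) mm, upper face 12 mm above its origin (centre of underside), fixed to the worktop. A sprung clip stands at its +x end; the card slides in along +x, flat on the board, to the stop. With the card home, the centre of its grip block is at x = -45, y = 0, z = 31 mm here.
- clip_lip (a point): Middle of the front edge of the clip's upturned lip: board x = +27 mm, about 10 mm above the board with the clip down. From here the lip slopes down at 24 degrees to the pressing bar (86 mm wide, at board x = +50 mm), 1 mm over the board when down.
- clip (a joint): Angle of the sprung clip, rad: 0 down, grows as it lifts; about 0.09 with a card under it. It presses with about 4 N; pushing a card in takes under 10 N.
- mug: the nearer of two orange mugs, 81x113x101 mm, a bystander on the left; origin: centre of its underside.
- tin: a food tin with red tomatoes on its label, 75 mm across, 58 mm high, a bystander behind; origin: centre of its underside.
- spice_jar: a small spice jar with a green lid, 46 mm across, 98 mm high, a bystander on the right; origin: centre of its underside.
- stop (a point): Middle of the face of the dark steel stop under the clip (x = +75 mm, y = 0, in the board's frame), against which the card's front edge ends; 7 mm high, 90 mm wide across the board. Nothing on clip or stop is higher than 40 mm above the board.

How it is judged:
By the outcome, as a careful person would: the job done as asked, in the order asked, and still so for the second after the job is handed in, with the robot touching nothing.
It also fails if it takes over 37 s, if anything falls off the work surface, if the arm or the gripper's body presses on something with over 40 N, if the wrist force passes 120 N, or if a joint passes its speed limit or range.

### The arm

A 6-joint arm with a two-finger parallel gripper is mounted at the origin on a cart in front of the work surface, level with it; the furniture and walls round the work are solid. World frame = base frame: x ahead of the robot, y to its left, z up, the work surface at z = 0. Lengths are in m, angles in rad, forces in N, time in s.
With the tool pointing down it reaches from about 0.4 to 0.825 m from the base axis. Payload 7 kg.
Tool frame: the origin (TCP) lies between the finger pads; the fingertips stand 25 mm ahead of it and the grasp point (between the pads) lies 6 mm ahead of it (bot.tcp_to_tips is the distance from the TCP to the fingertips, in m); z points along the fingers, x is the direction in which the jaws open and shut, and the axes are right-handed (so a half turn about z gives the same grasp; the last joint's range is limited). The gripper opens to 88 mm and grips with 3 to 60 N. Pads are 19 mm wide; open, the fingers measure 130 mm over their backs; the gripper's body (78 mm by 193 mm) begins 47 mm behind the grasp point.
Start: joints at [-0.885, 0.359, 0.012, 0, -1.224, -0.288], TCP at [0.261, -0.622, 0.252] pointing down, gripper open.
Joint ranges: [-3.07, 3.07], [-1.43, 2.12], [-1.02, 1.25], [-3.03, 1.67], [-3.05, -0], [-3.03, 3.03]. Speed limits (rad/s): [2.39, 2.39, 3.01, 3.14, 3.14, 3.14].

### API

Orientations are given as [roll, pitch, yaw] about the fixed x, y, z axes, in that order (R = Rz(yaw) Ry(pitch) Rx(roll)).
In Python, from station import bot gives the robot as it stands.
- The arm moves only by the tool move_arm, never from a script. Its argument "moves" is a list of rows, each an object with "gripper": the opening in per cent of the stroke, from 0 (shut) to 100 (fully open); "linear": the shift along the tool's x, y, z in cm, a list of three; "turn": the turn about the tool's z in degrees. In form: [{"gripper": gripper, "linear": [x, y, z], "turn": turn}, ...]. A call has 1 to 12 rows; each row shifts and turns the commanded pose from where the row before left it, along the tool's axes as they then stand; what a row does not reach is not made up. A row lasts 1/10 s, in which the tool goes at most 50 mm and 8.59 degrees, less where a joint would pass 70% of its speed; a pose out of reach is approached as far as the arm can. A call with a gripper value outside its range is refused whole. The fingers move at their own pace and stop on an object; "grip_force" is the grip in N (left out, the last holds). Time passes only in rows, so rows that do not move let the fingers close. It gives the time, the measured TCP pose, the force and the opening at its end, in the units of the state.
- bot.get_obs(): the state, without advancing time (a new reading comes with each control period).
- bot.snapshot(name): name is "scene" or "top" or "wrist"; returns (picture, depth): 420x560x3 uint8, red, green, blue; 420x560 float32, m along the optical axis (not along the pixel's ray), 0 where there is no reading.
- bot.camera_info(name): a dict with "fx", "fy", "cx", "cy" (pixels), "position" and "attitude" of the camera in the world. Camera axes: x right, y down, z forward; pixel columns grow to the right and rows downward; lengths in m; the calibration is good to about 2 mm. A picture is of the moment at which its call begins: read the wrist's pose just before it. camera_info takes no time and is no camera call; for the wrist camera it gives the pose at the moment of the call.
- bot.finish_job(): hands the job in, once; it reports no verdict.
The state is a dict: "time_s": time; "joint_positions": joint angles; "dq": joint speeds; "effort": joint torques, N m; "tcp_pos": TCP position; "tool_rot": TCP orientation; "force": force on the tool from outside, world axes, zero at the start; "torque": the same for the moment, N m; "width": finger opening in m.
Only numpy, scipy, OpenCV 4.12 (cv2) and the standard library are available. Lean on these libraries where they do the work, as an engineer would, in place of code of your own. Each camera call takes 0.05 s, during which the arm holds its last target.

## Working session

There is one attempt and no reset: what is moved stays moved. The work goes in short steps, Python scripts to look and compute and a tool call to move; the robot and the scene stay as the last step left them, time stands still between calls to the robot, and variables do not carry over. Pictures are saved under pics/ and viewed, and the job is handed in when it is done.

Besides the shell and the picture viewer there is one more tool, called after "Request:" as name(argument=value, ...) on one line, values as JSON. move_arm: Moves the arm, as the interface text tells. Its arguments: {"type":"object","properties":{"moves":{"type":"array"},"grip_force":{"type":"number"}},"required":["moves"]}

```bash
ls; mkdir -p pics
python3 - <<'E'
from station import bot
import cv2,numpy as np
print(bot.get_obs())
for n in ["scene","top"]:
    p,d=bot.snapshot(n); cv2.imwrite(f"pics/{n}0.png",p[:,:,::-1]); np.savez(f"pics/{n}0.npz",p=p,d=d)
    print(n,bot.camera_info(n))
E
```

```text
pics
{'time_s': 0.0, 'joint_positions': array([-8.84894194e-01,  3.59353885e-01,  1.10178712e-02, -3.80708376e-04,
       -1.22409283e+00, -2.88081531e-01]), 'dq': array([-6.49663134e-04, -2.57505582e-03,  1.41448846e-03, -1.28236736e-03,
       -1.33559251e-05, -5.38751202e-04]), 'effort': array([ 1.50246509e-03, -5.82718742e+01,  2.93056619e+01,  6.99717075e+00,
        6.89963999e-03, -1.65563106e-04]), 'tcp_pos': array([ 0.26128785, -0.62186367,  0.25062065]), 'tool_rot': array([-3.14147192e+00, -1.66693563e-03,  1.96848717e+00]), 'force': array([ 0.56635226, -0.34733336, -0.18611294]), 'torque': array([-0.01871362, -0.00462028,  0.01277527]), 'width': 0.08753104721418822}
scene {'fx': 384.0468256011159, 'fy': 384.0468256011159, 'cx': 277.3382909938558, 'cy': 203.5707658338703, 'position': array([-0.35337646,  0.58169343,  0.98482148]), 'attitude': array([-2.31169005,  0.01848188, -2.14953595])}
top {'fx': 532.5997077083755, 'fy': 532.5997077083755, 'cx': 280.8212358998284, 'cy': 218.42863332383007, 'position': array([-0.64034448,  0.27480463,  1.58878505]), 'attitude': array([-2.47204055,  0.00435496, -1.77939214])}
```

View pics/scene0.png

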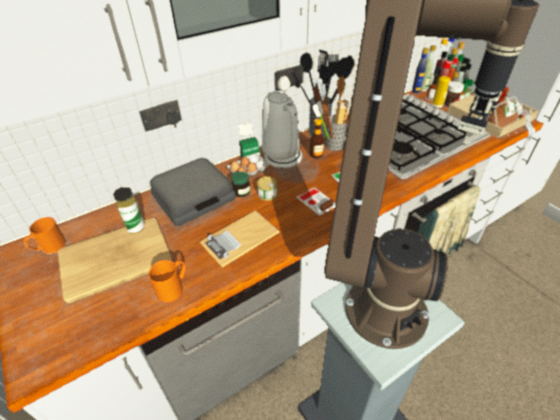

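View pics/top0.png

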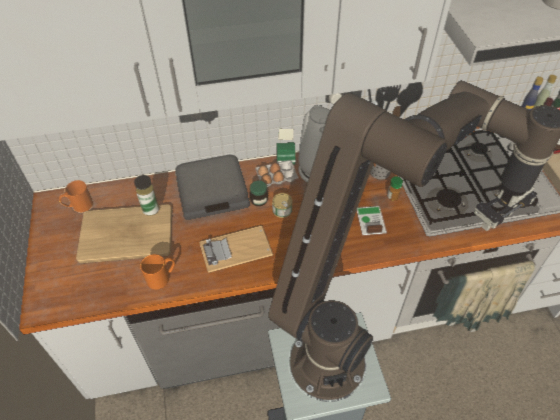

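The scene view shows the red card at about (318,201), the board at (240,238) with its clip at the left end (218,243), and the mug at (168,280). In the top view the green card is at (371,222) and the arm hides the red one. I'll zoom in on these next.

```bash
cat > h.py <<'E'
import numpy as np,cv2
from scipy.spatial.transform import Rotation as R
def rays(ci,uv):
    uv=np.atleast_2d(np.asarray(uv,float))
    d=np.c_[(uv[:,0]-ci['cx'])/ci['fx'],(uv[:,1]-ci['cy'])/ci['fy'],np.ones(len(uv))]
    return ci['position'],d@R.from_euler('xyz',ci['attitude']).as_matrix().T
def plane(ci,uv,z):
    o,d=rays(ci,uv); return o+d*((z-o[2])/d[:,2])[:,None]
def cloud(ci,D):
    v,u=np.mgrid[:D.shape[0],:D.shape[1]]
    o,d=rays(ci,np.c_[u.ravel(),v.ravel()]); return (o+d*D.reshape(-1,1)).reshape(*D.shape,3)
def proj(ci,X):
    c=(np.atleast_2d(X)-ci['position'])@R.from_euler('xyz',ci['attitude']).as_matrix()
    return np.c_[c[:,0]/c[:,2]*ci['fx']+ci['cx'],c[:,1]/c[:,2]*ci['fy']+ci['cy']]
E
python3 - <<'E'
from station import bot
from h import *
S=np.load('pics/scene0.npz');T=np.load('pics/top0.npz')
a=S['p'][185:285,140:340][:,:,::-1]; cv2.imwrite('pics/sc.png',cv2.resize(a,None,fx=4,fy=4,interpolation=cv2.INTER_CUBIC))
a=T['p'][180:290,140:290][:,:,::-1]; cv2.imwrite('pics/tc.png',cv2.resize(a,None,fx=5,fy=5,interpolation=cv2.INTER_CUBIC))
for n,d,pts in(('scene',S,[(318,201),(240,238),(168,285),(218,243),(266,190)]),('top',T,[(371,222),(240,248),(155,275),(282,205),(500,205)])):
    C=cloud(bot.camera_info(n),d['d'])
    for u,v in pts: print(n,u,v,C[v,u].round(3))
E
```

```text
scene 318 201 [ 0.479 -0.125  0.004]
scene 240 238 [0.475 0.215 0.01 ]
scene 168 285 [0.375 0.5   0.076]
scene 218 243 [0.483 0.293 0.026]
scene 266 190 [0.598 0.031 0.051]
top 371 222 [ 0.498 -0.306  0.007]
top 240 248 [0.476 0.196 0.017]
top 155 275 [0.375 0.493 0.09 ]
top 282 205 [0.612 0.012 0.053]
top 500 205 [ 0.474 -0.819  0.005]
```

View pics/sc.png

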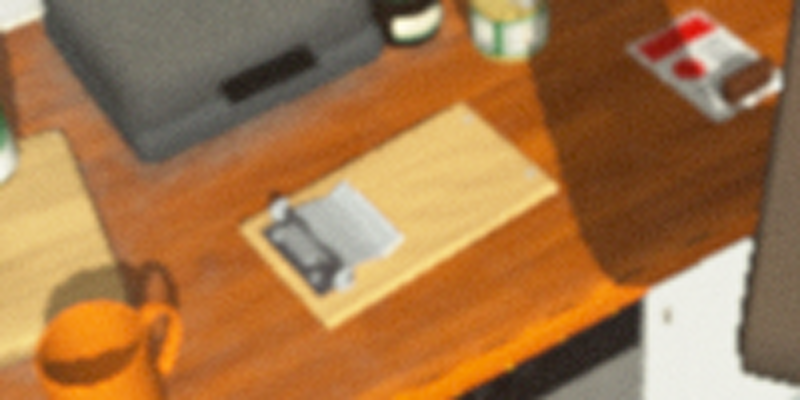

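View pics/tc.png

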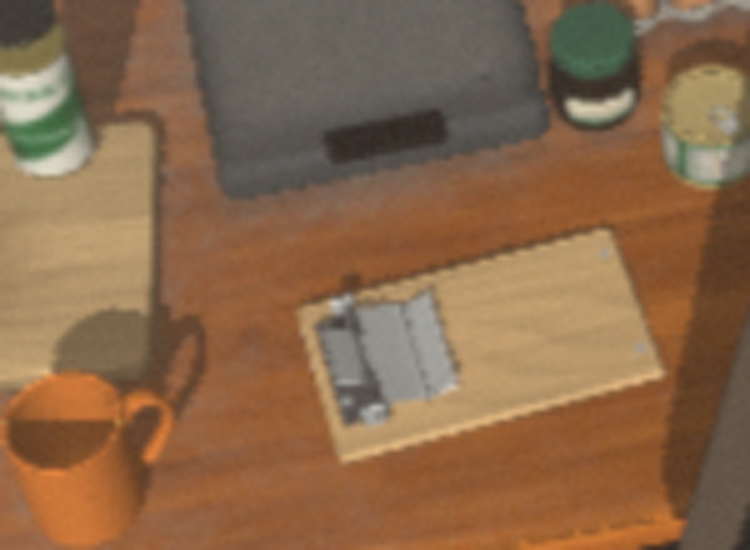

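Run:
```python
from station import bot
from h import *
cs=bot.camera_info('scene');ct=bot.camera_info('top')
A=plane(cs,np.array([(630,45),(697,10),(783,84),(722,120)])/4+[140,185],0.004);print(A.round(4))
print('block top',plane(cs,np.array([(722,85),(770,58)])/4+[140,185],0.034).round(4))
B1=plane(ct,np.array([(300,308),(612,228),(664,373),(342,450)])/5+[140,180],0.012)
B2=plane(cs,np.array([(243,225),(462,103),(557,185),(330,318)])/4+[140,185],0.012)
for B in(B1,B2):
    print(B.round(4),'c',B.mean(0).round(4),'len',np.linalg.norm(B-np.roll(B,-1,0),axis=1).round(3))
    ax=B[0]+B[3]-B[1]-B[2]; print('yaw',np.degrees(np.arctan2(ax[1],ax[0])))
p=bot.get_obs()
ci=bot.camera_info('wrist');print(ci);Rt=R.from_euler('xyz',p['tool_rot']);print('cam in tool',Rt.inv().apply(ci['position']-p['tcp_pos']),(Rt.inv()*R.from_euler('xyz',ci['attitude'])).as_matrix().round(3))
```

```text
[[ 0.5455 -0.0769  0.004 ]
 [ 0.5508 -0.1618  0.004 ]
 [ 0.4197 -0.163   0.004 ]
 [ 0.4136 -0.0862  0.004 ]]
block top [[ 0.4261 -0.0938  0.034 ]
 [ 0.4302 -0.1529  0.034 ]]
[[0.5386 0.3341 0.012 ]
 [0.5632 0.0974 0.012 ]
 [0.4264 0.0854 0.012 ]
 [0.4098 0.3193 0.012 ]] c [0.4845 0.2091 0.012 ] len [0.238 0.137 0.235 0.13 ]
yaw 95.00145246155583
[[0.5349 0.3346 0.012 ]
 [0.5595 0.1029 0.012 ]
 [0.4237 0.0875 0.012 ]
 [0.4036 0.3188 0.012 ]] c [0.4804 0.2109 0.012 ] len [0.233 0.137 0.232 0.132]
yaw 95.51702579274517
{'fx': 329.60652476987656, 'fy': 329.60652476987656, 'cx': 279.9062773035423, 'cy': 210.9328256255491, 'position': array([ 0.19854369, -0.64917865,  0.38358739]), 'attitude': array([ 2.88602096e+00, -1.64440634e-03,  1.96804830e+00])}
cam in tool [-0.0006021  -0.06842334 -0.13287274] [[ 1.    -0.     0.   ]
 [ 0.     0.967  0.253]
 [-0.    -0.253  0.967]]
```

Request:
move_arm(moves=[{"gripper": 100, "linear": [3.6, 3.2, 0], "turn": 0}, {"gripper": 100, "linear": [3.6, 3.2, 0], "turn": 0}, {"gripper": 100, "linear": [3.6, 3.2, 0], "turn": 0}, {"gripper": 100, "linear": [3.6, 3.2, 0], "turn": 0}, {"gripper": 100, "linear": [3.6, 3.2, 0], "turn": 0}, {"gripper": 100, "linear": [3.6, 3.2, 0], "turn": 0}, {"gripper": 100, "linear": [3.6, 3.2, 0], "turn": 0}, {"gripper": 100, "linear": [3.6, 3.2, 0], "turn": 0}, {"gripper": 100, "linear": [3.6, 3.2, 0], "turn": 0}, {"gripper": 100, "linear": [3.6, 3.2, 0], "turn": 0}, {"gripper": 100, "linear": [3.6, 3.2, 0], "turn": 0}])

```text
time_s: 1.2
tcp_pos: [0.4325, -0.1189, 0.2517]
tool_rot: [3.141, 0.0, 1.969]
force: [1.5, -1.1, 0.2]
width: 0.0877
```

Request:
move_arm(moves=[{"gripper": 100, "linear": [0, 0, 0], "turn": -8}, {"gripper": 100, "linear": [0, 0, 0], "turn": -8}, {"gripper": 100, "linear": [0, 0, 0], "turn": -8}, {"gripper": 100, "linear": [0, 0, 0], "turn": -8}, {"gripper": 100, "linear": [0, 0, 0], "turn": -8}, {"gripper": 100, "linear": [0, 0, 0], "turn": -8}, {"gripper": 100, "linear": [0, 0, 0], "turn": -8}, {"gripper": 100, "linear": [0, 0, 0], "turn": -8}, {"gripper": 100, "linear": [0, 0, 0], "turn": -6}, {"gripper": 100, "linear": [0, 0, 0], "turn": 0}, {"gripper": 100, "linear": [0, 0, 0], "turn": 0}])

```text
time_s: 2.3
tcp_pos: [0.4324, -0.1208, 0.2514]
tool_rot: [3.142, -0.0, -3.096]
force: [0.5, -0.2, 0.5]
width: 0.0876
```

Run:
```python
from station import bot
from h import *
import pickle
o=bot.get_obs();print(o)
ci=bot.camera_info('wrist');p,d=bot.snapshot('wrist');cv2.imwrite('pics/w1.png',p[:,:,::-1]);pickle.dump((o,ci,p,d),open('pics/w1.pkl','wb'))
```

```text
{'time_s': 2.3, 'joint_positions': array([ 1.68785251e-01, -2.35138675e-02, -4.59505559e-01, -9.90210856e-05,
       -1.13515969e+00, -1.23240974e-01]), 'dq': array([-0.00058145, -0.00045384,  0.00209309,  0.00026228,  0.00132164,
       -0.0022597 ]), 'effort': array([ 7.52418389e-03, -2.63481778e+01,  2.82812583e+01,  6.74554020e+00,
        2.86788301e-02,  2.43241768e-01]), 'tcp_pos': array([ 0.43239842, -0.12084918,  0.2513928 ]), 'tool_rot': array([ 3.14154722e+00, -3.63400281e-04, -3.09609017e+00]), 'force': array([ 0.53021688, -0.22587251,  0.4989474 ]), 'torque': array([ 0.00155492,  0.11168251, -0.00656132]), 'width': 0.08763095265425168}
```

View pics/w1.png

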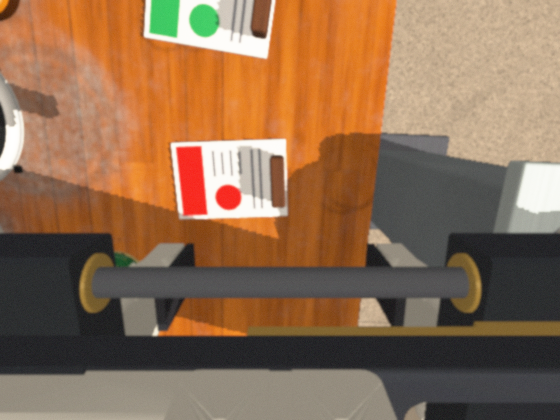

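The wrist view shows the whole red card (corners near (172,142), (286,139), (287,216), (180,218)) with its block at (277,181). The green card is at the top.

Run:
```python
from h import *
import pickle
o,ci,p,d=pickle.load(open('pics/w1.pkl','rb'))
hsv=cv2.cvtColor(p,cv2.COLOR_RGB2HSV)
a=p[120:240,150:310][:,:,::-1]; cv2.imwrite('pics/w1c.png',cv2.resize(a,None,fx=5,fy=5,interpolation=cv2.INTER_CUBIC))
C=cloud(ci,d)
w=((hsv[...,1]<70)&(hsv[...,2]>110)).astype(np.uint8); r=(((hsv[...,0]<4)|(hsv[...,0]>174))&(hsv[...,1]>170)&(hsv[...,2]>110)).astype(np.uint8)
m=(w|r); m[:125]=0;m[230:]=0;m[:,:155]=0;m[:,300:]=0
m=cv2.morphologyEx(m,cv2.MORPH_OPEN,np.ones((3,3)))
c,_=cv2.findContours(m,0,cv2.CHAIN_APPROX_NONE); c=max(c,key=cv2.contourArea)
P=plane(ci,c[:,0]+0.0,0.004)[:,:2]
(cx,cy),(l1,l2),an=cv2.minAreaRect((P*1000).astype(np.float32));print('card rect',cx,cy,l1,l2,an)
b=cv2.boxPoints(((cx,cy),(l1,l2),an));print(b.round(1))
# block: depth points 0.025..0.045
z=C[...,2];bm=((z>0.028)&(z<0.042)).astype(np.uint8);bm[:125]=0;bm[225:]=0;bm[:,:160]=0;bm[:,300:]=0
n,l,s,_=cv2.connectedComponentsWithStats(bm);i=1+s[1:,4].argmax();print(s[i])
Q=C[l==i];print('block z',np.median(Q[:,2]),Q.mean(0));print(cv2.minAreaRect((Q[:,:2]*1000).astype(np.float32)))
i=(r>0);rr=np.argwhere(i[130:225,165:210])+[130,165];X=plane(ci,rr[:,::-1],0.004).mean(0);print('red band mean',X)
```

```text
card rect 490.09136962890625 -124.71222686767578 130.51321411132812 90.42854309082031 4.305283546447754
[[ 421.6  -84.5]
 [ 428.4 -174.7]
 [ 558.6 -164.9]
 [ 551.8  -74.7]]
[269 156  16  52 743]
block z 0.03335742026253197 [ 0.4357952  -0.13031068  0.03327554]
((435.71435546875, -129.2821044921875), (15.925278663635254, 55.871734619140625), 4.395979881286621)
red band mean [ 0.53508304 -0.12223471  0.004     ]
```

View pics/w1c.png

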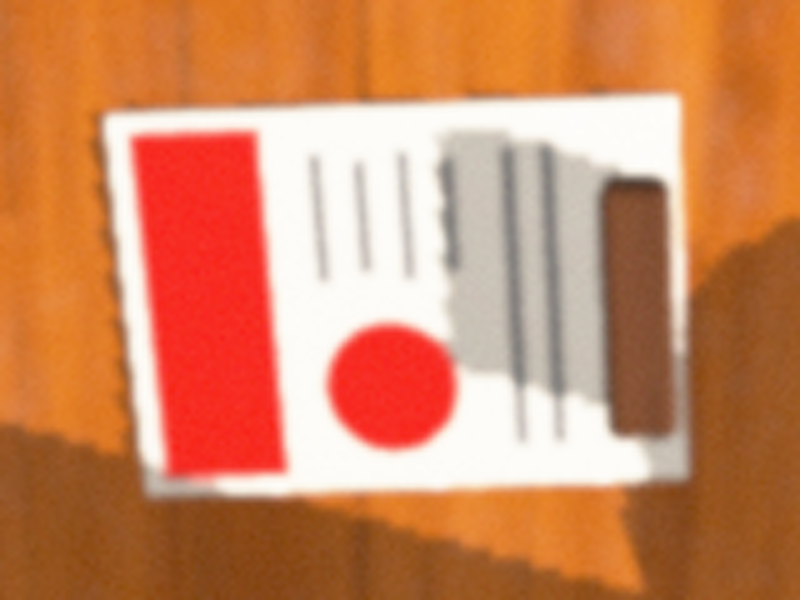

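The sizes match what was given: the card reads 130.5×90.4 at yaw 4.35°, and the block 15.9×55.9 with its top at z = 33 mm. The grip point is (0.4355, −0.129). Next I align and descend.

Request:
move_arm(moves=[{"gripper": 100, "linear": [0, 0, 0], "turn": -1.75}, {"gripper": 100, "linear": [-0.25, -0.85, 0], "turn": 0}, {"gripper": 100, "linear": [0, 0, 4.5], "turn": 0}, {"gripper": 100, "linear": [0, 0, 4.5], "turn": 0}, {"gripper": 100, "linear": [0, 0, 4.5], "turn": 0}, {"gripper": 100, "linear": [0, 0, 3], "turn": 0}, {"gripper": 100, "linear": [0, 0, 0], "turn": 0}, {"gripper": 100, "linear": [0, 0, 0], "turn": 0}, {"gripper": 100, "linear": [0, 0, 0], "turn": 0}])

```text
time_s: 3.25
tcp_pos: [0.4372, -0.1292, 0.0882]
tool_rot: [-3.141, 0.003, -3.063]
force: [-0.3, -0.4, 0.3]
width: 0.0875
```

Request:
move_arm(moves=[{"gripper": 100, "linear": [0.15, 0, 2.5], "turn": 0}, {"gripper": 100, "linear": [0, 0, 2], "turn": 0}, {"gripper": 100, "linear": [0, 0, 1.1], "turn": 0}, {"gripper": 100, "linear": [0, 0, 0], "turn": 0}, {"gripper": 100, "linear": [0, 0, 0], "turn": 0}])

```text
time_s: 3.75
tcp_pos: [0.4355, -0.1291, 0.032]
tool_rot: [-3.142, 0.002, -3.062]
force: [-0.6, -0.0, 0.8]
width: 0.0875
```

Request:
move_arm(moves=[{"gripper": 0, "linear": [0, 0, 0], "turn": 0}, {"gripper": 0, "linear": [0, 0, 0], "turn": 0}, {"gripper": 0, "linear": [0, 0, 0], "turn": 0}, {"gripper": 0, "linear": [0, 0, 0], "turn": 0}, {"gripper": 0, "linear": [0, 0, 0], "turn": 0}, {"gripper": 0, "linear": [0, 0, 0], "turn": 0}, {"gripper": 0, "linear": [0, 0, 0], "turn": 0}, {"gripper": 0, "linear": [0, 0, 0], "turn": 0}], grip_force=30)

```text
time_s: 4.55
tcp_pos: [0.4342, -0.1293, 0.0305]
tool_rot: [-3.142, -0.0, -3.062]
force: [-1.3, 0.6, -0.2]
width: 0.0296
```

Request:
move_arm(moves=[{"gripper": 0, "linear": [0, 0, 0], "turn": 0}, {"gripper": 0, "linear": [0, 0, 0], "turn": 0}, {"gripper": 0, "linear": [0, 0, 0], "turn": 0}, {"gripper": 0, "linear": [0, 0, 0], "turn": 0}, {"gripper": 0, "linear": [0, 0, 0], "turn": 0}])

```text
time_s: 5.05
tcp_pos: [0.4342, -0.1292, 0.0305]
tool_rot: [3.142, -0.0, -3.062]
force: [-0.1, -0.5, 0.1]
width: 0.0159
```

Gripped at 15.9 mm. Now I lift, and turn the card towards the board while lifting.

Request:
move_arm(moves=[{"gripper": 0, "linear": [0, 0, -1.5], "turn": 0}, {"gripper": 0, "linear": [0, 0, -2.5], "turn": 0}, {"gripper": 0, "linear": [0, 0, -3], "turn": -5}, {"gripper": 0, "linear": [0, 0, -3], "turn": -8}, {"gripper": 0, "linear": [0, 0, -3], "turn": -8}, {"gripper": 0, "linear": [0, 0, -3], "turn": -8}, {"gripper": 0, "linear": [0, 0, -3], "turn": -8}, {"gripper": 0, "linear": [0, 0, -3], "turn": -8}, {"gripper": 0, "linear": [0, 0, -3], "turn": -8}, {"gripper": 0, "linear": [0, 0, -2], "turn": -8}, {"gripper": 0, "linear": [0, 0, 0], "turn": -8}, {"gripper": 0, "linear": [0, 0, 0], "turn": -8}])

```text
time_s: 6.25
tcp_pos: [0.4341, -0.1291, 0.3011]
tool_rot: [-3.141, 0.001, -1.713]
force: [0.3, -0.2, -1.8]
width: 0.0161
```

Request:
move_arm(moves=[{"gripper": 0, "linear": [0, 0, 0], "turn": -8}, {"gripper": 0, "linear": [0, 0, 0], "turn": -5}, {"gripper": 0, "linear": [-3, 0, 0], "turn": 0}, {"gripper": 0, "linear": [-4, 0, 0], "turn": 0}, {"gripper": 0, "linear": [-4, 0, 0], "turn": 0}, {"gripper": 0, "linear": [-4, 0, 0], "turn": 0}, {"gripper": 0, "linear": [-4, 0, 0], "turn": 0}, {"gripper": 0, "linear": [-3, 0, 0], "turn": 0}, {"gripper": 0, "linear": [-2, 0, 0], "turn": 0}, {"gripper": 0, "linear": [0, 0, 0], "turn": 0}, {"gripper": 0, "linear": [0, 0, 0], "turn": 0}])

```text
time_s: 7.35
tcp_pos: [0.4148, 0.1102, 0.3003]
tool_rot: [3.141, -0.0, -1.49]
force: [-0.4, -0.6, -1.8]
width: 0.0157
```

Run:
```python
from station import bot
from h import *
import pickle
o=bot.get_obs();print(o)
ci=bot.camera_info('wrist');p,d=bot.snapshot('wrist');cv2.imwrite('pics/w2.png',p[:,:,::-1]);pickle.dump((o,ci,p,d),open('pics/w2.pkl','wb'))
```

```text
{'time_s': 7.35, 'joint_positions': array([ 7.22698038e-01, -9.35822887e-02, -4.10428433e-01, -1.73550720e-04,
       -1.25480879e+00,  9.28741109e-01]), 'dq': array([-0.02252589, -0.00374632, -0.00246424,  0.00216454, -0.00020662,
        0.00385001]), 'effort': array([  0.71654057, -22.1726042 ,  30.35445929,   7.14835212,
         0.15891446,  -0.08771991]), 'tcp_pos': array([0.41482386, 0.11016604, 0.3002507 ]), 'tool_rot': array([ 3.14080626e+00, -3.82103163e-04, -1.49020736e+00]), 'force': array([-0.37121695, -0.61533227, -1.75728194]), 'torque': array([-0.16494018,  0.11414276, -0.01563394]), 'width': 0.015739913082511273}
```

View pics/w2.png

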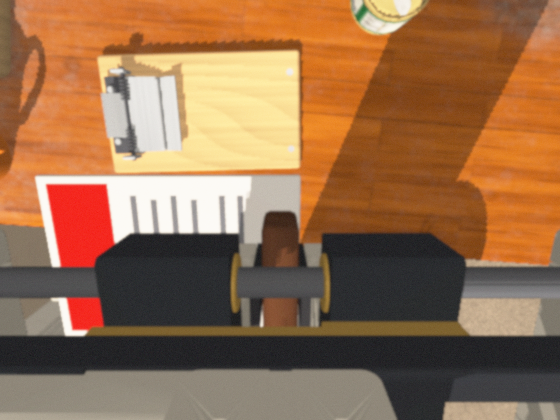

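The wrist view shows the whole board, with corners near (98,57), (299,51), (300,171) and (115,172), and the clip at its left end. The card is held straight below it. Now I measure both.

Run:
```python
from h import *
import pickle
o,ci,p,d=pickle.load(open('pics/w2.pkl','rb'))
C=cloud(ci,d);hsv=cv2.cvtColor(p,cv2.COLOR_RGB2HSV)
for u,v in[(250,110),(250,30),(104,110),(299,30)]:print(u,v,hsv[v,u],C[v,u].round(4))
m=((hsv[...,0]>12)&(hsv[...,1]<175)&(hsv[...,2]>120)).astype(np.uint8)
m[175:]=0;m[:40]=0;m[:,:85]=0;m[:,315:]=0
m[60:165,105:200]=1
m=cv2.morphologyEx(m,cv2.MORPH_OPEN,np.ones((5,5)))
c,_=cv2.findContours(m,0,cv2.CHAIN_APPROX_NONE);c=max(c,key=cv2.contourArea)
P=plane(ci,c[:,0].astype(float),0.012)[:,:2]*1000
rc=cv2.minAreaRect(P.astype(np.float32));print(rc)
b=cv2.boxPoints(rc);print(b.round(1))
# robust edge line fits
cen=np.array(rc[0]);yaw=np.radians(95.2)
for it in range(4):
    ex=np.array([np.cos(yaw),np.sin(yaw)]);ey=np.array([-ex[1],ex[0]])
    L=np.c_[(P-cen)@ex,(P-cen)@ey];res=[];sl=[]
    for k,s,h in((1,1,70),(1,-1,70),(0,1,120),(0,-1,120)):
        s_=(abs(L[:,k]*s-h)<5)&(abs(L[:,1-k])<(100 if k else 55)); q=L[s_]
        f=np.polyfit(q[:,1-k],q[:,k],1); q=q[abs(np.polyval(f,q[:,1-k])-q[:,k])<1.0]; f=np.polyfit(q[:,1-k],q[:,k],1);res.append(f[1]);sl.append(f[0]if k else -f[0])
    cen=cen+ex*(res[2]+res[3])/2+ey*(res[0]+res[1])/2; yaw+=np.mean(sl[:2])
print('board',cen,np.degrees(yaw),np.round(res,2),np.degrees(sl))
V=p.copy();cv2.drawContours(V,[c],-1,(255,0,255),1);cv2.imwrite('pics/w2b.png',cv2.resize(V[30:200,80:320,::-1],None,fx=3,fy=3))
# lip & stop high points
ex=np.array([np.cos(yaw),np.sin(yaw)]);ey=np.array([-ex[1],ex[0]])
i=np.zeros(d.shape,bool);i[40:172,90:310]=1;Q=C[i];lx=(Q[:,:2]*1000-cen)@ex;ly=(Q[:,:2]*1000-cen)@ey;z=Q[:,2]*1000
print('board z',np.median(z[(lx<0)&(abs(ly)<50)&(lx>-100)]))
s=(z>18)&(lx>10);print('clip lx range',np.percentile(lx[s],[2,98]),'ly',np.percentile(ly[s],[1,50,99]),'zmax',np.percentile(z[s],99))
g=(hsv[...,1]<60)[i]&(z>14)&(lx>15);print('grey',np.percentile(lx[g],[1,99]),np.percentile(ly[g&(lx<50)],[1,99]))
# held card
zc=np.median(C[185:225,190:240,2]);print('card z',zc, 'tilt', [np.median(C[182:200,a:b,2]) for a,b in((125,150),(210,240))],np.median(C[225:232,120:235,2]))
```

```text
250 110 [ 23  98 252] [0.4965 0.1526 0.0123]
250 30 [ 14 218 225] [ 5.879e-01  1.590e-01 -2.000e-04]
104 110 [ 14  31 212] [0.4822 0.3177 0.0372]
299 30 [ 14 215 223] [ 0.5927  0.1009 -0.0009]
((487.0837097167969, 215.05641174316406), (141.41319274902344, 249.50904846191406), 6.152463912963867)
[[403.4 331.5]
 [430.2  83.4]
 [570.8  98.6]
 [544.  346.7]]
board [487.47770058 211.40506371] 96.1273611220184 [  70.08  -70.08  120.46 -120.46] [ 0.03687613 -0.03687613 -3.27772708 -0.654757  ]
board z 11.655448231849856
clip lx range [ 27.12799548 107.09607993] ly [-48.84555535  -2.62420827  46.96612906] zmax 37.376395601103
grey [ 26.33112321 106.88527514] [-42.42335186  40.99609906]
card z 0.2733440908973898 tilt [np.float64(0.27329568115379893), np.float64(0.2733388540270044)] 0.2733488228532854
```

View pics/w2b.png

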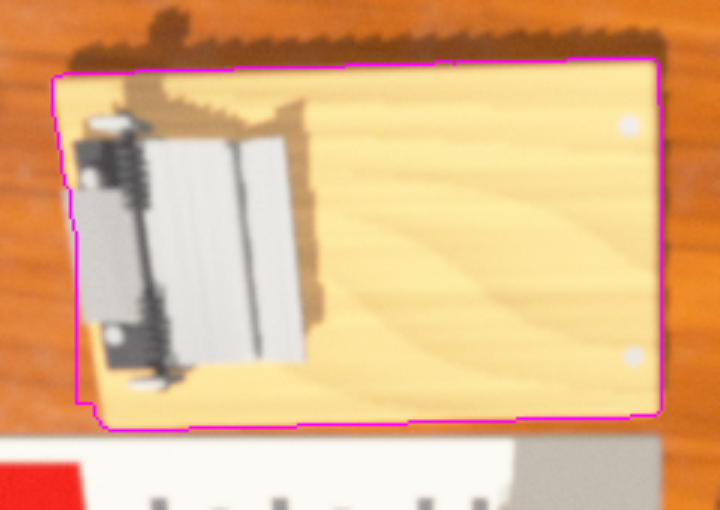

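Board fit: width 140.2, yaw 96.13°, and the lip at board x ≈ 27, which agrees with the specification. Home grip point is (0.4923, 0.1667). I go to the point before insertion (board x = −115) and stop above the board.

Request:
move_arm(moves=[{"gripper": 0, "linear": [0, 0, 0], "turn": -1.5}, {"gripper": 0, "linear": [0.7, -2.8, 0], "turn": 0}, {"gripper": 0, "linear": [0.7, -2.8, 0], "turn": 0}, {"gripper": 0, "linear": [0.8, -2.7, 0], "turn": 0}, {"gripper": 0, "linear": [0, 0, 4], "turn": 0}, {"gripper": 0, "linear": [0, 0, 5], "turn": 0}, {"gripper": 0, "linear": [0, 0, 5], "turn": 0}, {"gripper": 0, "linear": [0, 0, 5], "turn": 0}, {"gripper": 0, "linear": [0, 0, 3.5], "turn": 0}, {"gripper": 0, "linear": [0, 0, 1.5], "turn": 0}, {"gripper": 0, "linear": [0, 0, 0], "turn": 0}, {"gripper": 0, "linear": [0, 0, 0], "turn": 0}])

```text
time_s: 8.6
tcp_pos: [0.5006, 0.0964, 0.061]
tool_rot: [-3.142, -0.0, -1.465]
force: [0.6, 0.1, -1.4]
width: 0.0159
```

Run:
```python
from station import bot
from h import *
import pickle
o=bot.get_obs();print(o['time_s'],o['tcp_pos'],o['tool_rot'],o['force'])
ci=bot.camera_info('wrist');p,d=bot.snapshot('wrist');cv2.imwrite('pics/w3.png',p[:,:,::-1]);pickle.dump((o,ci,p,d),open('pics/w3.pkl','wb'))
```

```text
8.6 [0.50057647 0.0964126  0.06096565] [-3.14154289e+00 -2.96774011e-04 -1.46536042e+00] [ 0.56715715  0.08479209 -1.43784336]
```

View pics/w3.png

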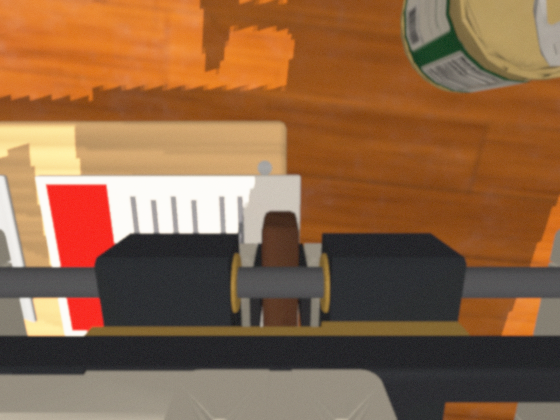

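The wrist view shows the board's edge at row ~123, the card's edge at row ~177 parallel to it, and the lip at column ~15, just ahead of the red band.

Run:
```python
from h import *
import pickle
o,ci,p,d=pickle.load(open('pics/w3.pkl','rb'))
g=p.astype(float)
def edge(us,v0,v1,ch):
    out=[]
    for u in us:
        c=cv2.GaussianBlur(g[v0:v1,u-1:u+2,ch].mean(1)[:,None],(1,5),0)[:,0];k=np.diff(c);i=np.abs(k).argmax()
        if 0<i<len(k)-1:
            a,b,e=np.abs(k[i-1:i+2]);i=i+0.5*(a-e)/(a-2*b+e+1e-9)
        out.append((u,v0+i+0.5))
    return np.array(out)
yaw=np.radians(96.13);
tool=np.degrees(o['tool_rot'][2])+180
ex=np.array([np.cos(yaw),np.sin(yaw)]);ey=np.array([-ex[1],ex[0]]);cen=np.array([487.48,211.4])
def fit(uv,z,name):
    P=plane(ci,uv,z)[:,:2]*1000;L=np.c_[(P-cen)@ex,(P-cen)@ey]
    f=np.polyfit(L[:,0],L[:,1],1)
    for _ in range(3):
        s=abs(np.polyval(f,L[:,0])-L[:,1])<1;f=np.polyfit(L[s,0],L[s,1],1)
    print(name,'n',s.sum(),'slope deg',np.degrees(f[0]),'ly at -60:',np.polyval(f,-60),'at +20',np.polyval(f,20))
fit(edge(range(30,275,4),110,140,2),0.012,'board edge'); 
zt=o['tcp_pos'][2]-.0305+.004
fit(edge(range(50,235,4),165,190,2),zt,'card edge')
print('tool yaw-180',tool, 'TCP L',(o['tcp_pos'][:2]*1000-cen)@ex,(o['tcp_pos'][:2]*1000-cen)@ey)
C=cloud(ci,d);print('card z',np.median(C[182:200,130:230,2]),zt,'board z',np.median(C[135:160,50:250,2]))
# card front corner and lip
print('front edge', ((plane(ci,[(37,178)],zt)[0,:2]*1000-cen)@ex), 'lip', ((plane(ci,[(8,180)],.022)[0,:2]*1000-cen)@ex))
```

```text
board edge n 62 slope deg 0.022595239525971113 ly at -60: -70.19680967951888 at +20 -70.16526077351848
card edge n 26 slope deg 3.8295801673919923 ly at -60: -43.22848788117165 at +20 -37.881385249966385
tool yaw-180 96.04103257941392 TCP L -115.72842478761923 -0.7426942814544051
card z 0.03402794249293074 0.034465654864517484 board z 0.011691848697294158
front edge 1.7102149828030768 lip 26.415055914635925
```

The card-edge fit caught the drawn lines (26 points, 3.8° slope), so I redo it on saturation.

Run:
```python
from h import *
import pickle
for name in('w2','w3'):
    o,ci,p,d=pickle.load(open(f'pics/{name}.pkl','rb'))
    s=cv2.cvtColor(p,cv2.COLOR_RGB2HSV)[...,1].astype(float)
    uv=[]
    for u in range(60,290,3):
        c=cv2.GaussianBlur(s[168:186,u-1:u+2].mean(1)[:,None],(1,3),0)[:,0]
        i=np.where((c[:-1]>60)&(c[1:]<=60))[0]
        if len(i):i=i[0];uv.append((u,168+i+(c[i]-60)/(c[i]-c[i+1])))
    uv=np.array(uv,float);zt=o['tcp_pos'][2]-.0305+.004
    yaw=np.radians(96.13);ex=np.array([np.cos(yaw),np.sin(yaw)]);ey=np.array([-ex[1],ex[0]])
    P=(plane(ci,uv,zt)[:,:2]-o['tcp_pos'][:2])*1000
    t=o['tool_rot'][2]+np.pi;fx=np.array([np.cos(t),np.sin(t)]);fy=np.array([-fx[1],fx[0]])
    L=np.c_[P@fx,P@fy];f=np.polyfit(L[:,0],L[:,1],1)
    for _ in range(4):
        k=abs(np.polyval(f,L[:,0])-L[:,1])<0.8;f=np.polyfit(L[k,0],L[k,1],1)
    print(name,len(uv),k.sum(),'card edge rel tool: slope',np.degrees(f[0]),'lateral at +55 ahead',np.polyval(f,55),uv[::12].round(1).tolist())
```

```text
w2 77 77 card edge rel tool: slope -0.07906784725558384 lateral at +55 ahead -43.484334930195715 [[60.0, 175.2], [96.0, 175.1], [132.0, 175.1], [168.0, 175.1], [204.0, 175.2], [240.0, 175.1], [276.0, 175.3]]
w3 74 74 card edge rel tool: slope -0.005937756299172572 lateral at +55 ahead -43.7030038617483 [[60.0, 174.9], [96.0, 174.7], [132.0, 174.7], [168.0, 174.6], [204.0, 174.7], [240.0, 174.7], [285.0, 174.7]]
```

The card lies parallel to the board's edge (within 0.1°), with a gap of 25.7 against 25 wanted, so I shift it −0.6 mm and lower it.

Request:
move_arm(moves=[{"gripper": 0, "linear": [0, -0.06, 0], "turn": -0.1}, {"gripper": 0, "linear": [0, 0, 1], "turn": 0}, {"gripper": 0, "linear": [0, 0, 0.6], "turn": 0}, {"gripper": 0, "linear": [0, 0, 0.1], "turn": 0}, {"gripper": 0, "linear": [0, 0, 0.1], "turn": 0}, {"gripper": 0, "linear": [0, 0, 0], "turn": 0}, {"gripper": 0, "linear": [0, 0, 0], "turn": 0}])

```text
time_s: 9.35
tcp_pos: [0.5008, 0.0971, 0.0426]
tool_rot: [-3.141, 0.0, -1.463]
force: [0.1, 0.5, -0.6]
width: 0.0161
```

Request:
move_arm(moves=[{"gripper": 0, "linear": [0, 0, 0.05], "turn": 0}, {"gripper": 0, "linear": [-0.5, 0, 0], "turn": 0}, {"gripper": 0, "linear": [-0.7, 0, 0], "turn": 0}, {"gripper": 0, "linear": [-0.7, 0, 0], "turn": 0}, {"gripper": 0, "linear": [-0.6, 0, 0], "turn": 0}, {"gripper": 0, "linear": [-0.5, 0, 0], "turn": 0}, {"gripper": 0, "linear": [-0.5, 0, 0], "turn": 0}, {"gripper": 0, "linear": [0, 0, 0], "turn": 0}])

```text
time_s: 10.15
tcp_pos: [0.4973, 0.1327, 0.0425]
tool_rot: [-3.141, 0.0, -1.463]
force: [-1.7, 1.0, 5.7]
width: 0.0154
```

Request:
move_arm(moves=[{"gripper": 0, "linear": [-0.5, 0, 0], "turn": 0}, {"gripper": 0, "linear": [-0.5, 0, 0], "turn": 0}, {"gripper": 0, "linear": [-0.5, 0, 0], "turn": 0}, {"gripper": 0, "linear": [-0.5, 0, 0], "turn": 0}, {"gripper": 0, "linear": [-0.5, 0, 0], "turn": 0}, {"gripper": 0, "linear": [-0.4, 0, 0], "turn": 0}, {"gripper": 0, "linear": [-0.2, 0, 0], "turn": 0}, {"gripper": 0, "linear": [0, 0, 0], "turn": 0}])

```text
time_s: 10.95
tcp_pos: [0.4934, 0.1618, 0.0425]
tool_rot: [3.141, -0.002, -1.463]
force: [0.1, -7.1, 8.8]
width: 0.0157
```

Request:
move_arm(moves=[{"gripper": 0, "linear": [-0.15, 0, 0], "turn": 0}, {"gripper": 0, "linear": [-0.15, 0, 0], "turn": 0}, {"gripper": 0, "linear": [-0.1, 0, 0], "turn": 0}, {"gripper": 0, "linear": [0, 0, 0], "turn": 0}])

```text
time_s: 11.35
tcp_pos: [0.493, 0.1655, 0.0425]
tool_rot: [3.141, -0.002, -1.463]
force: [0.4, -8.6, 9.2]
width: 0.0157
```

Request:
move_arm(moves=[{"gripper": 0, "linear": [-0.1, 0, 0], "turn": 0}, {"gripper": 0, "linear": [0, 0, 0], "turn": 0}])

```text
time_s: 11.55
tcp_pos: [0.4929, 0.1665, 0.0425]
tool_rot: [3.141, -0.002, -1.463]
force: [0.2, -9.1, 9.3]
width: 0.0158
```

Request:
move_arm(moves=[{"gripper": 0, "linear": [-0.1, 0, 0], "turn": 0}, {"gripper": 0, "linear": [0, 0, 0], "turn": 0}])

```text
time_s: 11.75
tcp_pos: [0.4928, 0.1674, 0.0425]
tool_rot: [3.141, -0.002, -1.463]
force: [1.3, -8.5, 9.0]
width: 0.0159
```

Request:
move_arm(moves=[{"gripper": 0, "linear": [-0.1, 0, 0], "turn": 0}, {"gripper": 0, "linear": [0, 0, 0], "turn": 0}])

```text
time_s: 11.95
tcp_pos: [0.4927, 0.1675, 0.0425]
tool_rot: [3.14, -0.003, -1.463]
force: [2.9, -14.4, 8.7]
width: 0.0159
```

Request:
move_arm(moves=[{"gripper": 0, "linear": [-0.1, 0, 0], "turn": 0}, {"gripper": 0, "linear": [0, 0, 0], "turn": 0}])

```text
time_s: 12.15
tcp_pos: [0.4926, 0.1676, 0.0425]
tool_rot: [3.14, -0.004, -1.464]
force: [6.0, -19.5, 10.2]
width: 0.0159
```

The stop is met at y ≈ 0.1675: force jumped from 8.5 to 19.5 N with no further travel. I relieve the preload and look before letting go.

Request:
move_arm(moves=[{"gripper": 0, "linear": [0.1, 0, -0.05], "turn": 0}, {"gripper": 0, "linear": [0, 0, 0], "turn": 0}])

```text
time_s: 12.35
tcp_pos: [0.4926, 0.1675, 0.0425]
tool_rot: [3.14, -0.003, -1.464]
force: [4.3, -13.8, 4.3]
width: 0.0158
```

Run:
```python
from station import bot
from h import *
o=bot.get_obs();print(o['time_s'],o['tcp_pos'],o['tool_rot'],o['force'])
p,d=bot.snapshot('wrist');cv2.imwrite('pics/w4.png',p[:,:,::-1])
```

```text
12.35 [0.49259072 0.16745547 0.04252991] [ 3.14007878e+00 -2.67811224e-03 -1.46401474e+00] [  4.26029258 -13.81884287   4.26822267]
```

View pics/w4.png

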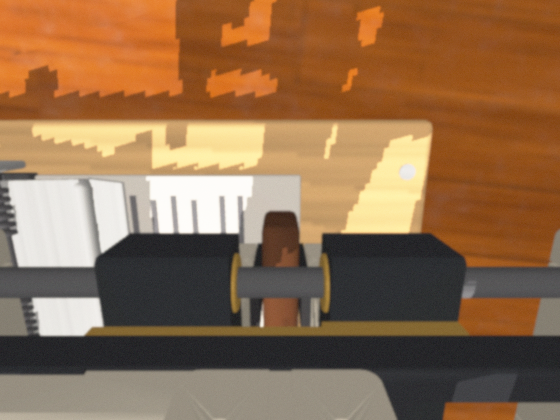

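The wrist view shows the red band under the lip (lip edge at column ~128) and the card parallel to the board. Now I release with a partial opening, so the front finger stays clear of the lip.

Request:
move_arm(moves=[{"gripper": 0, "linear": [0.05, 0, -0.03], "turn": 0}, {"gripper": 40, "linear": [0, 0, 0], "turn": 0}, {"gripper": 40, "linear": [0, 0, 0], "turn": 0}, {"gripper": 40, "linear": [0, 0, 0], "turn": 0}, {"gripper": 40, "linear": [0, 0, 0], "turn": 0}, {"gripper": 40, "linear": [0, 0, 0], "turn": 0}])

```text
time_s: 13.0
tcp_pos: [0.4929, 0.1693, 0.0429]
tool_rot: [-3.142, 0.0, -1.463]
force: [-0.3, 0.4, -0.0]
width: 0.0348
```

Request:
move_arm(moves=[{"gripper": 40, "linear": [0, 0, -1], "turn": 0}, {"gripper": 40, "linear": [0, 0, -2], "turn": 0}, {"gripper": 40, "linear": [0, 0, -4], "turn": 0}, {"gripper": 40, "linear": [0, 0, -5], "turn": 0}, {"gripper": 40, "linear": [0, 0, -5], "turn": 0}, {"gripper": 40, "linear": [0, 0, -5], "turn": 0}, {"gripper": 40, "linear": [0, 0, -4], "turn": 0}, {"gripper": 40, "linear": [0.5, 3, 0], "turn": 0}, {"gripper": 40, "linear": [0.5, 3, 0], "turn": 0}, {"gripper": 40, "linear": [0, 2, 0], "turn": 0}, {"gripper": 40, "linear": [0, 0, 0], "turn": 0}, {"gripper": 40, "linear": [0, 0, 0], "turn": 0}])

```text
time_s: 14.2
tcp_pos: [0.4144, 0.1506, 0.3039]
tool_rot: [-3.14, 0.001, -1.463]
force: [0.9, 0.3, 0.5]
width: 0.0352
```

Run:
```python
from station import bot
from h import *
import pickle
o=bot.get_obs();print(o['time_s'],o['tcp_pos'],o['tool_rot'],o['force'])
ci=bot.camera_info('wrist');p,d=bot.snapshot('wrist');cv2.imwrite('pics/w5.png',p[:,:,::-1]);pickle.dump((o,ci,p,d),open('pics/w5.pkl','wb'))
p,d=bot.snapshot('scene');cv2.imwrite('pics/s5.png',p[:,:,::-1])
```

```text
14.2 [0.4143768  0.15055381 0.30393682] [-3.13988682e+00  1.15363461e-03 -1.46273498e+00] [0.85448015 0.26464745 0.50200156]
```

View pics/w5.png

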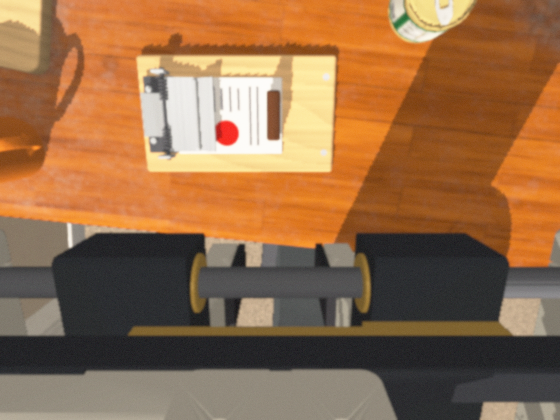

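View pics/s5.png

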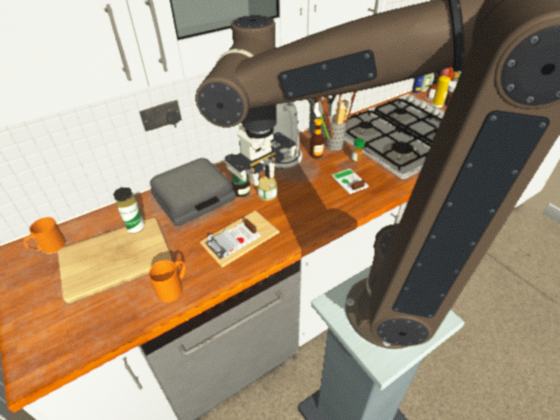

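The wrist view shows the card under the clip with its block at (274,115), rear edge at column ~282 and sides at rows ~78 and 153. The scene view shows the mugs, tin and green card undisturbed. Next I measure how straight and centred the card is.

Run:
```python
from h import *
import pickle
o,ci,p,d=pickle.load(open('pics/w5.pkl','rb'))
hsv=cv2.cvtColor(p,cv2.COLOR_RGB2HSV);S=hsv[...,1].astype(float)
C=cloud(ci,d)
# card/wood and wood/table crossings by saturation down columns
def cross(rows,u,th,rising):
    c=cv2.GaussianBlur(S[rows[0]:rows[1],u-1:u+2].mean(1)[:,None],(1,3),0)[:,0]-th
    i=np.where((c[:-1]<0)&(c[1:]>=0) if rising else (c[:-1]>=0)&(c[1:]<0))[0]
    return None if not len(i) else (u,rows[0]+i[0]+c[i[0]]/(c[i[0]]-c[i[0]+1]))
def fit(us,rows,th,rising,z):
    uv=np.array([x for x in(cross(rows,u,th,rising) for u in us) if x]);P=plane(ci,uv,z)[:,:2]*1000
    f=np.polyfit(P[:,1],P[:,0],1)
    for _ in range(3):
        k=abs(np.polyval(f,P[:,1])-P[:,0])<0.8;f=np.polyfit(P[k,1],P[k,0],1)
    return k.sum(),np.degrees(np.arctan2(1,f[0])),np.polyval(f,190)
r=[fit(range(180,320,3),(45,66),165,False,.012),fit(range(225,260,2),(66,90),60,False,.016),fit(range(225,278,2),(140,165),60,True,.016),fit(range(160,320,3),(160,180),165,True,.012)]
for x in r:print(x)
print('board mid x at y=190:',(r[0][2]+r[3][2])/2,' card mid:',(r[1][2]+r[2][2])/2,'widths',r[0][2]-r[3][2],r[1][2]-r[2][2])
z=C[...,2];m=((z>.036)&(z<.052)).astype(np.uint8);m[:,:262]=0;m[:,290:]=0;m[:80]=0;m[150:]=0
Q=C[m>0][:,:2]*1000;rc=cv2.minAreaRect(Q.astype(np.float32));print('block',rc)
yaw=np.radians(96.13);ex=np.array([np.cos(yaw),np.sin(yaw)]);ey=np.array([-ex[1],ex[0]]);cen=np.array([487.48,211.4]);q=np.array(rc[0])-cen;print('block in board',q@ex,q@ey)
print('card z',np.median(C[90:115,235:255,2]))
```

```text
(np.int64(47), np.float64(95.96688213190558), np.float64(560.626706043432))
(np.int64(18), np.float64(96.09585361456195), np.float64(534.5397806847075))
(np.int64(27), np.float64(96.23847900294811), np.float64(442.8839808091412))
(np.int64(52), np.float64(96.32008266519921), np.float64(419.0572988761375))
board mid x at y=190: 489.8420024597848  card mid: 488.7118807469243 widths 141.56940716729451 91.65579987556629
block ((491.94671630859375, 167.28546142578125), (54.01954650878906, 15.191303253173828), 6.093971252441406)
block in board -44.33927597839131 0.26958098920842255
card z 0.01574969105078891
```

Run:
```python
from station import bot
print(bot.finish_job(), bot.get_obs()['time_s'])
```

```text
the job is handed in; nothing more can be done
the job is handed in; nothing more can be done
```

The red-banded card is home under the clip, released and handed in about 14.3 s into the 37 s. I gripped it by its block, laid it flat on the board ahead of the lip and slid it in. At the stop the push force rose from about 8.5 to 19.5 N with no further travel. I then eased the push, opened the fingers only part-way to stay clear of the lip, and lifted straight off.

**Last checks:**
- **Seating:** the block's centre is at board x = −44.3 mm, where −45 is home, a difference within what I can measure. The card lies flat, its upper face at z = 15.7 mm.
- **Straightness:** the card's edges lie at 96.1–96.2° and the board's at 96.0–96.3°.
- **Centring:** the two checks differ slightly. The block reads +0.3 mm off centre and the card's edges read about 1.1 mm to one side; both are within the 2 mm calibration.
- **Everything else:** the robot was clear of everything, at near-zero force. By eye, the green card, mugs and tin had not moved; I did not measure them or check the spice jar separately.
- **One failed fit:** my first fit of the card's edge before insertion caught the drawn lines, so I redid it on saturation before using it.

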